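# Show the maker's seal to the document camera in the tilting mirror

## Robot

A 7-joint arm with a two-finger parallel gripper is mounted at the origin on the work surface. World frame = base frame: x ahead of the robot, y to its left, z up, the work surface at z = 0. Lengths are in mm, angles in degrees, forces in N, time in s.
With the tool pointing down it reaches from about 400 to 850 mm from the base axis. Payload 10.4 kg.
Tool frame: the origin (TCP) lies on the centre line of the jaws, within the pads' length; the fingertips stand 11 mm ahead of it and the grasp point (between the pads) lies 8 mm behind it; y points along the fingers, z is the direction in which the jaws open and shut, and the axes are right-handed (so a half turn about y gives the same grasp; the last joint's range is limited). The gripper opens to 87 mm and grips with 3 to 60 N. Pads are 19 mm wide; open, the fingers measure 117 mm over their backs; the gripper's body (75 mm by 190 mm) begins 51 mm behind the grasp point.
Start: joints at [73.304, 19.034, -3.707, 83.658, 1.238, 77.344, -5.071], TCP at [166.005, -602.572, 233.576] pointing down, gripper open.
Joint ranges: [-148.97, 148.97], [-28.65, 121.19], [-84.17, 76.75], [9.2, 138.47], [-72.65, 252.65], [3.7, 117.97], [-149.18, 149.18]. Speed limits (degrees/s): [127.2, 127.2, 159.86, 159.86, 180, 180, 180].

## Interface

Orientations are given as [roll, pitch, yaw] about the fixed x, y, z axes, in that order (R = Rz(yaw) Ry(pitch) Rx(roll)).
In Python, from cell import sensors, capture, camera_info, arm gives the robot as it stands. The module is installed in compiled form; this text tells all that it offers.
- The arm moves only by the shell command python3 -m inch 'ROWS'. ROWS is JSON, a list that holds one entry, the list of rows, each a list of 7 numbers: the shift along the world's x, y, z in units of 0.1 m (1.0 is 0.1 m), then the turn, a rotation vector about the world's x, y, z in units of 30 degrees (1.0 is 30 degrees), then the gripper's target within -1 to 1 (fully open at 1, half-way at 0, shut at -1). In form: [[[tx, ty, tz, wx, wy, wz, gripper], ...]]. A call has exactly 8 rows; each row is the pose to reach, as a shift and turn from the pose commanded when the call began; what a row does not reach only later rows make up. A row lasts 1/12 s, in which the tool goes at most 41.7 mm and 7.16 degrees, less where a joint would pass 70% of its speed; a pose out of reach is approached as far as the arm can. A call with a number of a shift or a turn outside -1 to 1 is refused whole. A call with a gripper value outside its range is refused whole. The fingers move at their own pace and stop on an object; the grip force is fixed at half the most. Time passes only in rows, so rows that repeat a pose let the fingers close, or fill a call up. It gives the time, the measured TCP pose, the force and the opening at its end, in the units of the state.
- sensors.read_state(): the state, without advancing time (a new reading comes with each control period).
- capture(name): name is "side" or "top" or "wrist"; returns the picture (420x560x3 uint8, red, green, blue); there is no depth.
- camera_info(name): a dict with "fx", "fy", "cx", "cy" (pixels), "distortion" ([k1, k2, p1, p2, k3] as OpenCV has them; the pictures are not rectified), "rvec" (rotation vector, rad) and "tvec" (3), from world to camera coordinates, as OpenCV has them. Camera axes: x right, y down, z forward; pixel columns grow to the right and rows downward; lengths in mm; the calibration is good to about 2 mm. A picture is of the moment at which its call begins: read the wrist's pose just before it. camera_info takes no time and is no camera call; for the wrist camera it gives the pose at the moment of the call.
- arm.finish_job(): hands the job in, once; it reports no verdict.
The state is a dict: "time": time; "qpos": joint angles; "dq": joint speeds; "effort": joint torques, N m; "tool_pos": TCP position; "ee_rot": TCP orientation; "ft_force": force on the tool from outside, world axes, zero at the start; "torque": the same for the moment, N m; "gripper_width": opening from 0.0 (shut) to 1.0 (fully open).
Only numpy, scipy, OpenCV 4.12 (cv2) and the standard library are available. Lean on these libraries where they do the work, as an engineer would, in place of code of your own. Each camera call takes 0.05 s, during which the arm holds its last target. There are 200 camera calls.

## Task

The document camera looks over the vase into the tilting mirror and is meant to see the round seal on the vase's far side. Slide the mirror's carriage along its rail until the mirror stands straight opposite the seal, turn the T-bar clamp clockwise until it is tight and the carriage is locked there, then tilt the slack mirror by its handle until the seal shows to the camera in the middle of the glass, and finish while still holding the mirror at that angle. Do not touch the vase or the camera, and leave the other things on the table where they lie.

Things in the scene. Friction and masses are not known exactly. Their poses are not given: they have to be found in the camera images.
- board: Grey laminate photographing board, 360 x 700 x 18 mm, fixed to the table. Origin: centre of its underside. The camera stands at its -y end, the aluminium rail (30 mm wide, top 38 mm above the table) runs along its x axis at y = +310 mm; the banding wheel with the vase stands between camera and mirror. The mirror's pivot line runs along x at y = +150 mm, 170 mm above the table.
- carriage (a joint): Position of the carriage along the rail, m, growing towards the board's +x; 0 = mid-rail, ends at -0.13 and +0.13. A dark steel block (64 x 54 mm, top 62 mm above the table) with a flat arm 160 mm towards the camera to a U-shaped yoke (190 mm wide in x, uprights 22 mm deep, up to 180 mm above the table) that carries the mirror. Slides with about 2 N; once locked it holds against 20 N.
- pivot (a point): Point on the carriage at the middle of the mirror's pivot line, which is also the centre of the glass's face; its axes are those of the board and slide with the carriage (x along the rail, -y towards the vase and camera, z up).
- clamp (a joint): Turn of the T-bar clamp screw on top of the carriage block, rad, growing clockwise seen from above: 0 fully loose, turns easily to about 1.0, (about 0.08 N m), then bites on the rail (0.1 rising to 0.18 N m at the end); locked from 1.1, fully tight at its end stop, 1.4. It starts between 0 and 0.25 and stays where it is left.
- clamp_grip (a point): Centre of the T-bar's grip, on the screw's vertical axis, 100 mm above the table and 160 mm behind (+y of) pivot. The black grip bar is 50 mm long along this frame's y axis, 14 mm thick along its x axis and 24 mm high; below it a 12 mm steel stem leaves 26 mm free above the block. The frame turns with the bar. The clamp may also be used to pull the carriage along.
- mirror: Tilting mirror, 158 x 120 mm (x by z) in a 10 mm steel tube frame, 0.4 kg. Origin: centre of the glass's face, on the pivot line; -y axis: the glass's outward normal; z: up along the glass to the handle; x: along the pivot line. It swings freely about x only and flops back to its stop, leaning back 0.40 rad (face up), when let go; it can come forward to 0.45 rad past upright.
- handle (a point): Centre of the mirror's grip: a 12 mm round steel bar along the pivot line's direction (x), 90 mm long between its legs, 88 mm above mirror's origin along its z axis (4 mm to its +y), with 22 mm free between bar and frame. Turns with the mirror.
- camera: Document camera fixed to the board: grey foot, 22 mm column and grey head about 400 mm above the table, over the board's -y end.
- lens (a point): Centre of the camera's front lens, at x = 0, y = -250 mm of the board, 360 mm above the table. It looks slightly down (0.44 rad) over the vase, and its view takes in the whole mirror wherever the carriage stands.
- sight (a point): The camera's line of sight after the mirror at its present angle, by the law of reflection, seen along the rail (a frame only, nothing solid): origin at pivot, x along the rail, -y the way the camera now looks out of the mirror's middle. It turns twice as far as the mirror. The seal shows in the middle of the glass when its z in this frame is near 0.
- vase: Terracotta vase, 88 mm high and 74 mm across, stuck with three wads of clay on the round aluminium head (104 mm across) of a banding wheel; it does not turn. Origin: centre of the underside of the wheel head, between 48 and 98 mm above the table; the vase's foot is 10 mm and its rim 98 mm above the origin, and its +y side faces the mirror.
- seal (a point): Middle of the round maker's seal, a raised disc of pale clay 18 mm across on the vase's shoulder facing the mirror, 35 mm from the vase's axis (+y) and 59 mm above vase's origin.
- slip_jar: Glass jar with white lid, 52 mm across, 70 mm high, on the board. Leave alone.
- model_tool: Wooden modelling tool, 155 mm long, 9 mm thick, lying on the board. Leave alone.
- tube_a: Paint tube 100 mm long, pale paper label, lying on the table. Leave alone.
- tube_b: Paint tube 100 mm long, bare aluminium, lying on the table. Leave alone.
- water_cup: Clear plastic cup, 76 mm across, 85 mm high. Leave alone.
- brush: Dark wooden paint brush, 205 mm long. Leave alone.

How it is judged:
By the outcome, as a careful person would: the job done as asked, in the order asked, and still so for the second after the job is handed in, while the arm keeps its last pose, push and grip.
It also fails if it takes over 51 s, if anything falls off the work surface, if the arm or the gripper's body presses on something with over 40 N, if the wrist force passes 120 N, or if a joint passes its speed limit or range.

## Working session

There is one attempt and no reset: what is moved stays moved. The work goes in short steps, Python scripts to look and compute and a shell command to move; the robot and the scene stay as the last step left them, time stands still between calls to the robot, and variables do not carry over. Pictures are saved under pics/ and viewed, about 8 in all and at most 12, crops included, and the job is handed in when it is done.

```bash
mkdir -p pics
cat > h.py <<'E'
import numpy as np, cv2
from cell import sensors, capture, camera_info, arm
def save(n,f):
    im=capture(n); cv2.imwrite('pics/'+f,im[:,:,::-1]); return im
def proj(n,P,info=None):
    c=info or camera_info(n); K=np.array([[c['fx'],0,c['cx']],[0,c['fy'],c['cy']],[0,0,1.]])
    return cv2.projectPoints(np.array(P,float).reshape(-1,1,3),np.array(c['rvec'],float),np.array(c['tvec'],float),K,np.array(c['distortion'],float))[0].reshape(-1,2)
def ray(n,uv):
    c=camera_info(n); K=np.array([[c['fx'],0,c['cx']],[0,c['fy'],c['cy']],[0,0,1.]])
    p=cv2.undistortPoints(np.array(uv,float).reshape(-1,1,2),K,np.array(c['distortion'],float)).reshape(-1,2)
    R=cv2.Rodrigues(np.array(c['rvec'],float))[0]; t=np.array(c['tvec'],float).ravel()
    d=np.c_[p,np.ones(len(p))]@R; return -R.T@t, d/np.linalg.norm(d,axis=1)[:,None]
def onz(n,uv,z):
    o,d=ray(n,uv); return o+d*((z-o[2])/d[:,2])[:,None]
def tri(a,ua,b,ub):
    A=[];B=[]
    M=np.zeros((3,3));v=np.zeros(3)
    for n,u in((a,ua),(b,ub)):
        o,d=ray(n,[u]);P=np.eye(3)-np.outer(d[0],d[0]);M+=P;v+=P@o
    return np.linalg.solve(M,v)
E
python3 - <<'E'
from h import *
for n in('side','top'):
    save(n,n+'0.png'); o,d=ray(n,[[280,210]]); print(n,o.round(),d.round(2))
s=sensors.read_state();print(s)
E
```

```text
side [1064. -805.  899.] [[-0.48  0.64 -0.6 ]]
top [ 433.  -49. 1639.] [[ 0.06  0.01 -1.  ]]
{'time': 0.1, 'qpos': array([73.30282542, 19.06813494, -3.7068188 , 83.70010433,  1.23639777,
       77.34450124, -5.07043848]), 'dq': array([ 0.01376499,  0.00202324, -0.00134584, -0.06379666,  0.07006495,
       -0.01129374, -0.0016686 ]), 'effort': array([ 1.62543460e-03, -6.24549222e+01,  2.46964517e-02, -3.90720248e+01,
       -6.15351065e-02,  3.67351400e-02, -4.23361723e-05]), 'tool_pos': array([ 165.90976496, -602.23180172,  232.84494115]), 'ee_rot': array([-9.00729221e+01, -2.22858994e-03, -1.64596856e+02]), 'ft_force': array([0.54307783, 0.19440095, 0.06018402]), 'torque': array([ 0.04849637, -0.03368294,  0.03768967]), 'gripper_width': 0.998891713333895}
```

View pics/side0.png

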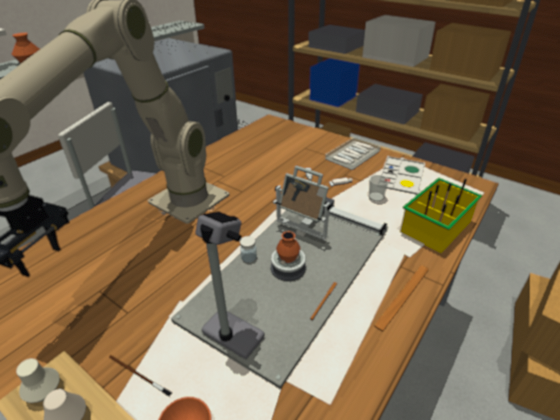

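View pics/top0.png

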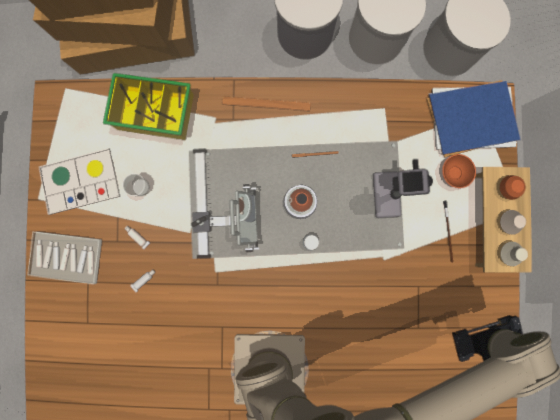

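Run:
```python
from h import *
t=cv2.imread('pics/top0.png');s=cv2.imread('pics/side0.png')
a=cv2.resize(t[130:270,180:440],None,fx=3,fy=3,interpolation=cv2.INTER_CUBIC)
b=cv2.resize(s[150:310,180:400],None,fx=3.6,fy=3.6,interpolation=cv2.INTER_CUBIC)
cv2.imwrite('pics/ta.png',a);cv2.imwrite('pics/sb.png',b)
```

```text
(no output)
```

View pics/ta.png

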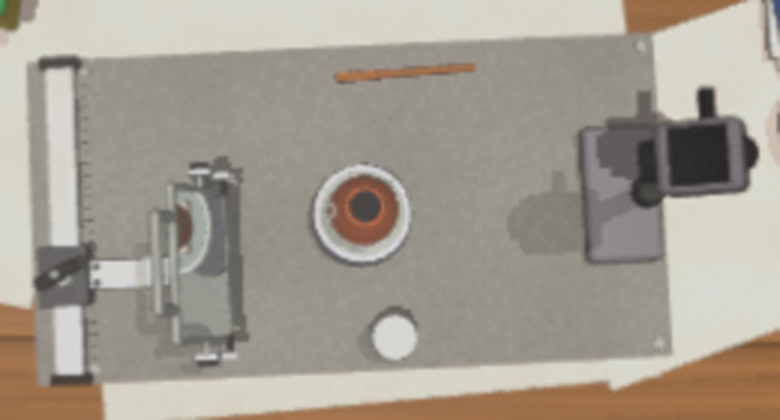

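View pics/sb.png

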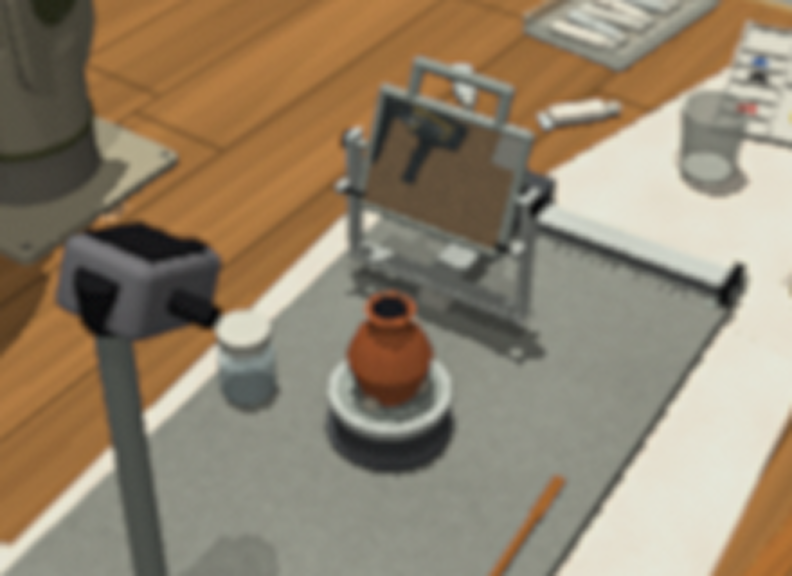

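```bash
cat > m.py <<'E'
from h import *
T=lambda u:np.array(u,float)/3+[180,130]
S=lambda u:np.array(u,float)/3.6+[180,150]
C=onz('top',[T(u) for u in[(28,63),(652,33),(672,352),(38,385)]],18)
E
python3 - <<'E'
from m import *
# refine board edges w/ gradient? print first
print(C.round(1)); print([np.linalg.norm(C[i]-C[(i+1)%4]).round(1) for i in range(4)])
c=C.mean(0)
ey=((C[0]+C[3])-(C[1]+C[2]));ey[2]=0;ey/=np.linalg.norm(ey);ex=np.array([ey[1],-ey[0],0]);
print('ctr',c.round(1),'yaw',np.degrees(np.arctan2(ex[1],ex[0])))
ex1=C[0]+C[1]-C[2]-C[3];print('yaw2',np.degrees(np.arctan2(ex1[1],ex1[0])))
def B(p): p=np.asarray(p)-c; return np.round([p@ex,p@ey,p[2]+18],1)
v=tri('top',T((365,206)),'side',S((390,309)));print('rim',v.round(1),B(v))
h=onz('top',[T((361,214))],v[2]-88)[0];print('head',B(h))
for z in(v[2]-39,):print('seal?',B(onz('top',[T((331,211))],z)[0]))
print('clamp',B(onz('top',[T((62,271))],105)[0]),onz('top',[T((62,271))],105)[0])
print('block',B(onz('top',[T((64,276))],62)[0]))
print('rail ends',B(onz('top',[T((60,62))],38)[0]),B(onz('top',[T((71,380))],38)[0]))
print('pivots',B(onz('top',[T((200,168))],170)[0]),B(onz('top',[T((207,358))],170)[0]))
print('bar ends',[B(x) for x in onz('top',[T((38,287)),T((84,262))],112)])
print('handle',B(tri('top',T((162,263)),'side',S((466,74)))))
print('lens ~',B(tri('top',T((645,190)),'side',S((212,315)))))
E
```

```text
[[ 724.1  271.4   18. ]
 [ 764.  -424.5   18. ]
 [ 409.2 -444.1   18. ]
 [ 367.   252.8   18. ]]
[np.float64(697.0), np.float64(355.4), np.float64(698.2), np.float64(357.6)]
ctr [566.1 -86.1  18. ] yaw 3.3738193415510165
yaw2 3.079693407580089
rim [557.4 -99.2 150.5] [ -9.4 -12.6 150.5]
head [-11.9 -12.2  62.5]
seal? [-10.9  20.5 111.5]
clamp [-58.9 303.5 105. ] [489.4187281  213.42345126 105.        ]
block [-62.3 308.8  62. ]
rail ends [174.1 308.4  38. ] [-174.4  309.9   38. ]
pivots [ 34.2 149.9 170. ] [-155.3  151.6  170. ]
bar ends [array([-74.6, 328.1, 112. ]), array([-51., 279., 112.])]
handle [-59.1 186.1 253.9]
lens ~ [  -9.4 -249.7  318.4]
```

```bash
python3 -m inch '[[[0.1,0.1,0.05,0,0,0.1,1],[0.22,0.22,0.1,0,0,0.2,1],[0.35,0.35,0.15,0,0,0.3,1],[0.48,0.48,0.2,0,0,0.4,1],[0.61,0.61,0.25,0,0,0.5,1],[0.74,0.74,0.3,0,0,0.62,1],[0.87,0.87,0.35,0,0,0.74,1],[1,1,0.4,0,0,0.86,1]]]'; python3 -m inch '[[[0.08,0.13,0.05,0,0,0.11,1],[0.16,0.25,0.1,0,0,0.22,1],[0.24,0.38,0.15,0,0,0.33,1],[0.32,0.5,0.2,0,0,0.44,1],[0.4,0.63,0.25,0,0,0.55,1],[0.48,0.75,0.3,0,0,0.66,1],[0.56,0.88,0.35,0,0,0.77,1],[0.64,1,0.4,0,0,0.88,1]]]'
```

```text
time: 0.77
tool_pos: [267.7, -500.8, 274.4]
ee_rot: [-90.0, -0.0, -138.4]
ft_force: [-0.2, 0.3, 0.0]
gripper_width: 1.002
time: 1.43
tool_pos: [331.2, -400.5, 314.3]
ee_rot: [-90.0, -0.0, -112.0]
ft_force: [0.2, 0.7, -0.2]
gripper_width: 1.006
```

```bash
python3 -m inch '[[[0.06,0.13,0,0,0,0.11,1],[0.12,0.25,0,0,0,0.22,1],[0.18,0.38,0,0,0,0.33,1],[0.24,0.5,0,0,0,0.44,1],[0.3,0.63,0,0,0,0.55,1],[0.36,0.75,0,0,0,0.66,1],[0.42,0.88,0,0,0,0.77,1],[0.48,1,0,0,0,0.86,1]]]'; python3 -m inch '[[[0.03,0.13,0,0,0,0.11,1],[0.06,0.25,0,0,0,0.22,1],[0.09,0.38,0,0,0,0.33,1],[0.12,0.5,0,0,0,0.44,1],[0.15,0.63,0,0,0,0.55,1],[0.18,0.75,0,0,0,0.66,1],[0.21,0.88,0,0,0,0.77,1],[0.24,1,0,0,0,0.84,1]]]'; python3 -m inch '[[[0,0.13,0,0,0,0,1],[0,0.25,0,0,0,0,1],[0,0.38,0,0,0,0,1],[0,0.5,0,0,0,0,1],[0,0.63,0,0,0,0,1],[0,0.75,0,0,0,0,1],[0,0.88,0,0,0,0,1],[0,1,0,0,0,0,1]]]'; python3 -m inch '[[[0,0.13,0,0,0,0,1],[0,0.25,0,0,0,0,1],[0,0.38,0,0,0,0,1],[0,0.5,0,0,0,0,1],[0,0.63,0,0,0,0,1],[0,0.75,0,0,0,0,1],[0,0.88,0,0,0,0,1],[0,1,0,0,0,0,1]]]';  python3 -m inch '[[[0,0.13,0,0,0,0,1],[0,0.25,0,0,0,0,1],[0,0.38,0,0,0,0,1],[0,0.5,0,0,0,0,1],[0,0.63,0,0,0,0,1],[0,0.75,0,0,0,0,1],[0,0.88,0,0,0,0,1],[0,1,0,0,0,0,1]]]';  python3 -m inch '[[[0,0.13,0,0,0,0,1],[0.06,0.25,0,0,0,0,1],[0.12,0.38,0,0,0,0,1],[0.2,0.5,0,0,0,0,1],[0.3,0.63,0,0,0,0,1],[0.4,0.75,0,0,0,0,1],[0.5,0.88,0,0,0,0,1],[0.6,1,0,0,0,0,1]]]'; python3 -c "
from h import *
save('wrist','w1.png');o,d=ray('wrist',[[280,210]]);print(o,d)"
```

```text
time: 2.1
tool_pos: [378.8, -300.5, 314.0]
ee_rot: [-90.0, -0.0, -86.2]
ft_force: [-0.4, 0.0, -0.0]
gripper_width: 0.998
time: 2.77
tool_pos: [402.3, -200.7, 313.8]
ee_rot: [-90.0, -0.0, -61.1]
ft_force: [-0.5, -0.8, -0.0]
gripper_width: 1.002
time: 3.43
tool_pos: [402.0, -101.2, 313.6]
ee_rot: [-90.0, -0.0, -61.4]
ft_force: [-0.3, 0.8, 0.2]
gripper_width: 1.001
time: 4.1
tool_pos: [402.0, -1.2, 313.6]
ee_rot: [-90.0, -0.0, -61.4]
ft_force: [0.6, 0.1, -0.1]
gripper_width: 1.001
time: 4.77
tool_pos: [401.8, 98.8, 313.6]
ee_rot: [-90.0, -0.0, -61.4]
ft_force: [-0.3, -0.5, -0.3]
gripper_width: 1.002
time: 5.43
tool_pos: [462.4, 198.5, 313.7]
ee_rot: [-90.0, 0.0, -61.4]
ft_force: [0.7, -0.1, 0.8]
gripper_width: 1.0
[430.97037304 259.78486557 464.16987287] [[ 0.1192912  -0.21969319 -0.96824817]]
```

View pics/w1.png

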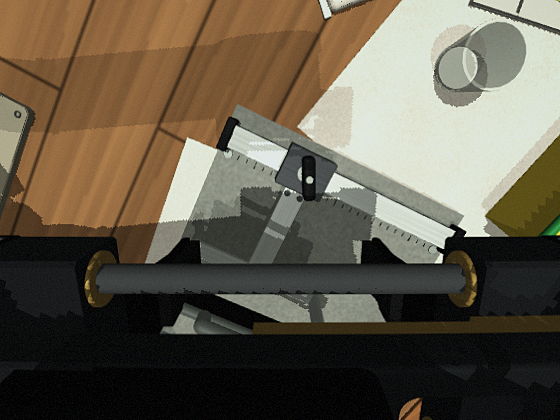

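Run:
```python
from h import *
im=cv2.imread('pics/w1.png',0)[145:215,285:345]
m=(im<42).astype(np.uint8)
n,l,st,ce=cv2.connectedComponentsWithStats(m);print(st,ce+[285,145])
i=1+np.argmax(st[1:,4]);r=cv2.minAreaRect(np.argwhere(l==i)[:,::-1].astype(np.float32));print(r)
b=cv2.boxPoints(r)+[285,145];p=onz('wrist',b,112);print(p.round(1),p.mean(0))
print('ctr dot',onz('wrist',[(309,180)],112))
```

```text
[[   0    0   60   70 3545]
 [   0    0    7   14   17]
 [  12    0    4    2    4]
 [  18    3   16    8   16]
 [  17   10   14   46  552]
 [  35   11    1    1    1]
 [  37   12   11    6   11]
 [   0   41    1    1    1]
 [   9   45    1    1    1]
 [   0   46    1    1    1]
 [   0   48    4    3   10]
 [  33   49    2    2    2]
 [  33   48    5    8   10]
 [  12   51    5    6   17]
 [  31   55    2    2    3]
 [  42   54    1    1    1]
 [  49   55    3    5    5]
 [  57   60    2    3    3]] [[315.66459803 179.91142454]
 [287.94117647 150.70588235]
 [298.5        145.5       ]
 [310.5        151.5       ]
 [308.45289855 177.49094203]
 [320.         156.        ]
 [327.         159.36363636]
 [285.         186.        ]
 [294.         190.        ]
 [285.         191.        ]
 [286.7        194.        ]
 [318.5        194.5       ]
 [320.2        196.4       ]
 [298.88235294 198.47058824]
 [316.66666667 200.33333333]
 [327.         199.        ]
 [334.8        202.        ]
 [342.33333333 206.        ]]
((23.5, 32.5), (45.0, 13.0), 90.0)
[[465.9 245.4 112. ]
 [478.3 252.2 112. ]
 [503.3 208.8 112. ]
 [490.5 201.9 112. ]] [484.50654777 227.06987319 112.        ]
ctr dot [[486.15887899 225.28483726 112.        ]]
```

```bash
python3 -m inch '[[[0,0,-0.1,0,0,0,1],[0,0,-0.22,0,0,0,1],[0,0,-0.34,0,0,0,1],[0,0,-0.48,0,0,0,1],[0,0,-0.62,0,0,0,1],[0,0,-0.75,0,0,0,1],[0,0,-0.9,0,0,0,1],[0,0,-1,0,0,0,1]]]'
python3 - <<'E'
from h import *
print(proj('wrist',[[486,224,112]]))
im=save('wrist','w2.png')
E
```

```text
time: 6.15
tool_pos: [461.2, 196.5, 211.5]
ee_rot: [-90.1, -0.0, -61.4]
ft_force: [-0.2, 0.4, 0.7]
gripper_width: 0.998
[[323.98029014 198.72822912]]
```

View pics/w2.png

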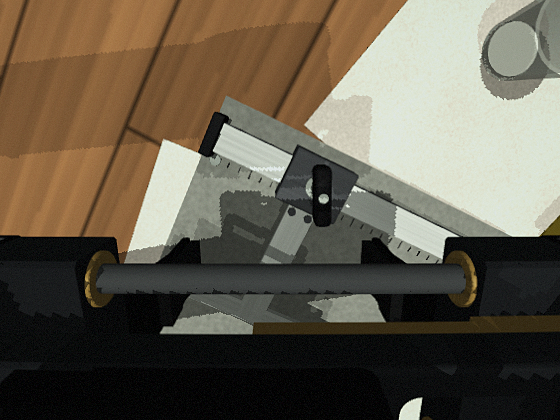

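Run:
```python
from h import *
print(onz('wrist',[(322,196),(322.5,198.5),(321,168),(323,226)],112).round(1))
print(onz('wrist',[(298,147),(357,177),(278,189),(336,217)],62).round(1)) # block corners tl,tr,bl,?
```

```text
[[482.5 225.  112. ]
 [483.9 223.4 112. ]
 [470.6 243.8 112. ]
 [495.8 203.9 112. ]]
[[450.8 247.7  62. ]
 [512.9 250.1  62. ]
 [453.3 204.6  62. ]
 [515.7 207.2  62. ]]
```

```bash
python3 -m inch '[[[0.04,0.04,-0.08,0,0,0.02,1],[0.08,0.09,-0.16,0,0,0.04,1],[0.12,0.14,-0.24,0,0,0.06,1],[0.16,0.19,-0.32,0,0,0.08,1],[0.2,0.24,-0.4,0,0,0.08,1],[0.23,0.265,-0.5,0,0,0.08,1],[0.23,0.265,-0.6,0,0,0.08,1],[0.23,0.265,-0.6,0,0,0.08,1]]]'
python3 - <<'E'
from h import *
a=save('side','s2.png')
uv=proj('side',[[484.5,223,112],[484.5,223,88]]);print(uv)
x,y=uv[0].astype(int);b=cv2.imread('pics/s2.png')[y-60:y+60,x-80:x+80]
cv2.imwrite('pics/s2c.png',cv2.resize(b,None,fx=4,fy=4,interpolation=cv2.INTER_CUBIC))
E
```

```text
time: 6.87
tool_pos: [484.1, 223.3, 151.4]
ee_rot: [-90.2, 0.0, -59.0]
ft_force: [-0.7, -0.5, 0.2]
gripper_width: 1.0
[[323.50126633 188.58396284]
 [323.15970817 194.06907439]]
```

View pics/s2c.png

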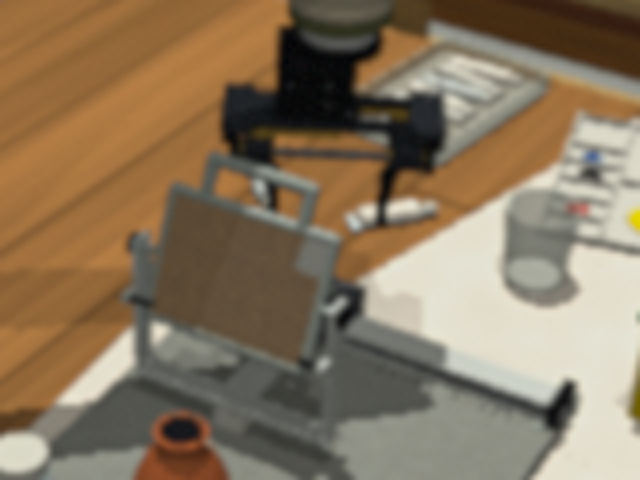

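```bash
python3 -m inch '[[[0,0,-0.1,0,0,0,1],[0,0,-0.2,0,0,0,1],[0,0,-0.3,0,0,0,1],[0,0,-0.4,0,0,0,1],[0,0,-0.5,0,0,0,1],[0,0,-0.55,0,0,0,1],[0,0,-0.55,0,0,0,0],[0,0,-0.55,0,0,0,-1]]]';python3 -m inch '[[[0,0,0,0,0,0,-1],[0,0,0,0,0,0,-1],[0,0,0,0,0,0,-1],[0,0,0,0,0,0,-1],[0,0,0,0,0,0,-1],[0,0,0,0,0,0,-1],[0,0,0,0,0,0,-1],[0,0,0,0,0,0,-1]]]'
```

```text
time: 7.58
tool_pos: [484.9, 224.0, 98.4]
ee_rot: [-90.0, 0.0, -59.0]
ft_force: [0.2, 0.3, -0.2]
gripper_width: 0.918
time: 8.25
tool_pos: [485.0, 223.9, 98.6]
ee_rot: [-90.0, -0.0, -59.0]
ft_force: [0.6, -0.1, -0.1]
gripper_width: 0.329
```

```bash
python3 -m inch '[[[0,0,0,0,0,0,-1],[0,0,0,0,0,0,-1],[0,0,0,0,0,0,-1],[0,0,0,0,0,0,-1],[0.03,0.002,0,0,0,0,-1],[0.06,0.004,0,0,0,0,-1],[0.09,0.006,0,0,0,0,-1],[0.12,0.007,0,0,0,0,-1]]]';python3 -m inch '[[[0.05,0.003,0,0,0,0,-1],[0.1,0.006,0,0,0,0,-1],[0.15,0.009,0,0,0,0,-1],[0.2,0.012,0,0,0,0,-1],[0.25,0.015,0,0,0,0,-1],[0.3,0.018,0,0,0,0,-1],[0.34,0.02,0,0,0,0,-1],[0.37,0.022,0,0,0,0,-1]]]'
python3 - <<'E'
from h import *
save('top','t3.png');save('side','s3.png')
t=cv2.imread('pics/t3.png');a=cv2.resize(t[165:235,190:330],None,fx=5.5,fy=5.5,interpolation=cv2.INTER_CUBIC)
cv2.imwrite('pics/t3c.png',a)
E
```

```text
time: 8.92
tool_pos: [497.3, 224.7, 98.6]
ee_rot: [-90.0, 0.0, -59.0]
ft_force: [-1.4, -0.4, 1.4]
gripper_width: 0.156
time: 9.58
tool_pos: [534.6, 226.8, 98.6]
ee_rot: [-90.0, 0.0, -59.0]
ft_force: [-1.4, -0.3, 3.2]
gripper_width: 0.154
```

View pics/t3c.png

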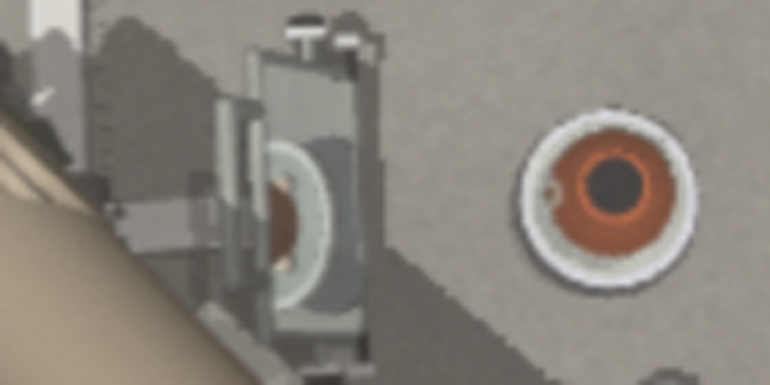

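```bash
cat >> m.py <<'E'
c=C.mean(0);yaw=np.radians(3.25)
ex=np.array([np.cos(yaw),np.sin(yaw),0]);ey=np.array([-np.sin(yaw),np.cos(yaw),0])
def B(p): p=np.asarray(p)-c; return np.round([p@ex,p@ey,p[2]+18],1)
def W(b): return c+[0,0,-18]+b[0]*ex+b[1]*ey+np.array([0,0,b[2]])
T3=lambda u:np.array(u,float)/5.5+[190,165]
E
python3 - <<'E'
from m import *
print(camera_info('top')['fx'])
for z0 in(48,52,56,62):
  print(z0,'head',B(onz('top',[T3((609,200))],z0+10)[0]),'rim',B(onz('top',[T3((614,185))],z0+98)[0]),'seal',B(onz('top',[T3((551,192))],z0+59)[0]),
   'diam',np.linalg.norm(np.subtract(*onz('top',[T3((520,200)),T3((698,200))],z0+10))))
for z in (30,40,50): print('arm',B(onz('top',[T3((160,225.5))],z)[0]))
print('knob',B(onz('top',[T3((305,16))],170)[0]),B(onz('top',[T3((330,378))],170)[0]))
# predicted px for q=-10.9
im=cv2.imread('pics/t3.png')
for q in(-11,):
  P=[W((q+s*95,150,180)) for s in(1,-1)]+[W((q+s*79,150+60*np.sin(.4),170+60*np.cos(.4))) for s in (1,-1)]+[W((q+s*79,150-60*np.sin(.4),170-60*np.cos(.4))) for s in (1,-1)]+[W((q+s*45,188,250)) for s in(1,-1)]
  print(((proj('top',P)-[190,165])*5.5).round())
s=cv2.imread('pics/s3.png');cv2.imwrite('pics/s3c.png',cv2.resize(s[185:285,250:360],None,fx=6,fy=6,interpolation=cv2.INTER_CUBIC))
E
```

```text
493.1283544883335
48 head [-11.7 -13.6  58. ] rim [-10.1 -13.6 146. ] seal [ -9.3  20.8 107. ] diam 104.10172899131163
52 head [-12.  -13.5  62. ] rim [-10.5 -13.4 150. ] seal [ -9.6  20.8 111. ] diam 103.83840074226315
56 head [-12.3 -13.3  66. ] rim [-10.8 -13.2 154. ] seal [ -9.9  20.9 115. ] diam 103.57507249321459
62 head [-12.8 -13.1  72. ] rim [-11.3 -13.  160. ] seal [-10.4  21.  121. ] diam 103.18008011964181
arm [-11.9 253.4  30. ]
arm [-12.7 252.1  40. ]
arm [-13.4 250.8  50. ]
knob [ 88.7 151.3 170. ] [-109.4  146.3  170. ]
[[306.  22.]
 [321. 372.]
 [257.  42.]
 [269. 342.]
 [358.  64.]
 [370. 343.]
 [226. 102.]
 [234. 276.]]
```

View pics/s3c.png

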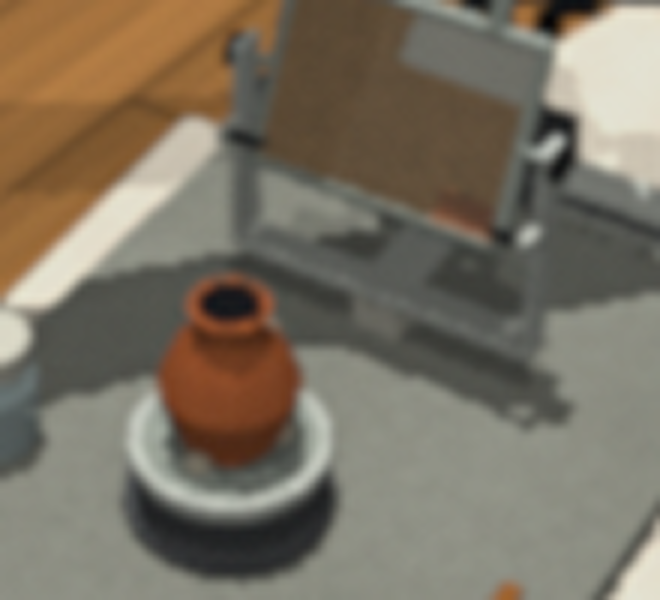

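```bash
python3 -m inch '[[[0.01,0,0,0,0,0,-1],[0.01,0,0,0,0,-0.1,-1],[0.01,0,0,0,0,-0.2,-1],[0.01,0,0,0,0,-0.3,-1],[0.01,0,0,0,0,-0.4,-1],[0.01,0,0,0,0,-0.5,-1],[0.01,0,0,0,0,-0.6,-1],[0.01,0,0,0,0,-0.7,-1]]]';python3 -m inch '[[[0,0,0,0,0,-0.1,-1],[0,0,0,0,0,-0.2,-1],[0,0,0,0,0,-0.3,-1],[0,0,0,0,0,-0.4,-1],[0,0,0,0,0,-0.5,-1],[0,0,0,0,0,-0.6,-1],[0,0,0,0,0,-0.63,-1],[0,0,0,0,0,-0.63,-1]]]'
python3 - <<'E'
from m import *
s=sensors.read_state();print(s['qpos'].round(),s['ft_force'],s['torque'])
save('top','t4.png')
t=cv2.imread('pics/t4.png');o=cv2.imread('pics/t3.png')
f=lambda i:cv2.cvtColor(i,cv2.COLOR_BGR2GRAY)[172:215,230:262].astype(np.float32)
print(cv2.phaseCorrelate(f(o),f(t),cv2.createHanningWindow((32,43),cv2.CV_32F)))
# vertical
S3=lambda u:np.array(u,float)/6+[250,185]
print('rim',B(tri('top',T3((614,185)),'side',S3((231,303)))))
print('head',B(tri('top',T3((609,200)),'side',S3((230,440)))))
E
```

```text
time: 10.35
tool_pos: [535.0, 226.8, 98.6]
ee_rot: [-90.0, -0.0, -80.1]
ft_force: [0.6, -0.6, 0.7]
gripper_width: 0.161
time: 11.02
tool_pos: [535.0, 226.8, 98.6]
ee_rot: [-90.0, -0.0, -98.9]
ft_force: [-0.7, -1.5, 0.7]
gripper_width: 0.157
[ 11.  28. -48.  97.  22.  65. -52.] [-0.74928824 -1.51350667  0.69223122] [-0.13732919 -0.19607527 -0.04457162]
((0.031088140696464706, 0.517425495324396), 1.0007358382145564)
rim [ -9.2 -12.4 151.7]
head [-10.2 -12.5  59.4]
```

Run:
```python
from m import *
t=cv2.imread('pics/t4.png');k=8
a=cv2.resize(t[164:238,222:266],None,fx=k,fy=k,interpolation=cv2.INTER_CUBIC);b=a.copy()
q=-12
Y=lambda s,w,l:W((q+s*w,150+l*np.sin(.4),170+l*np.cos(.4)))
P=[]
for s in(1,-1): P+= [W((q+s*95,139,180)),W((q+s*95,161,180)),Y(s,84,65),Y(s,84,-65),W((q+s*45,188,250))]
for p in proj('top',P): 
  u=((p-[222,164]+.5)*k).astype(int); print(u); cv2.line(b,(u[0]-8,u[1]),(u[0]+8,u[1]),(0,0,255),1);cv2.line(b,(u[0],u[1]-8),(u[0],u[1]+8),(0,0,255),1)
cv2.imwrite('pics/t4c.png',np.hstack([a,b]))
```

```text
[223  44]
[164  47]
[114  60]
[273  96]
[ 77 163]
[245 554]
[186 556]
[133 526]
[292 526]
[ 87 416]
```

View pics/t4c.png

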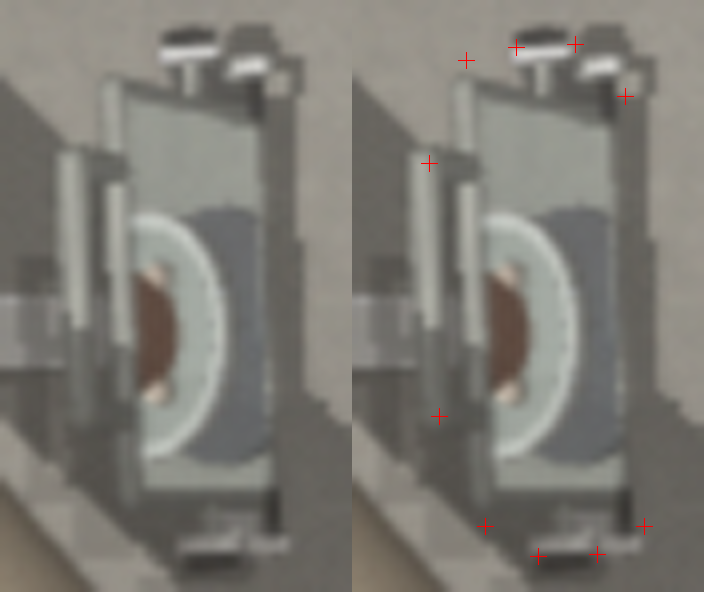

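```bash
python3 -m inch '[[[0,0,0,0,0,0,-0.4],[0,0,0,0,0,0,-0.4],[0,0,0,0,0,0,-0.4],[0.01,-0.012,0,0,0,0,-0.4],[0.02,-0.025,0,0,0,0,-0.4],[0.02,-0.025,0,0,0,0,-1],[0.02,-0.025,0,0,0,0,-1],[0.02,-0.025,0,0,0,0,-1]]]';python3 -m inch '[[[0,0,0,0,0,0,-1],[0,0,0,0,0,0,-1],[0,0,0,0,0,0,-1],[0,0,0,0,0,-0.1,-1],[0,0,0,0,0,-0.2,-1],[0,0,0,0,0,-0.3,-1],[0,0,0,0,0,-0.3,-1],[0,0,0,0,0,-0.3,-1]]]'
cat > pc.py <<'E'
from m import *
import sys
s=sensors.read_state();print(s['tool_pos'],s['ft_force'],s['torque'])
save('top',sys.argv[1])
t=cv2.imread('pics/'+sys.argv[1]);o=cv2.imread('pics/t4.png')
f=lambda i:cv2.cvtColor(i,cv2.COLOR_BGR2GRAY)[166:202,230:262].astype(np.float32)
w=cv2.createHanningWindow((32,36),cv2.CV_32F)
for nm in('t3.png','t4.png'):
  r,_=cv2.phaseCorrelate(f(cv2.imread('pics/'+nm)),f(t),w);print('dx mm vs',nm,-r[1]*2.96)
E
python3 pc.py t5.png
```

```text
time: 11.73
tool_pos: [536.7, 224.5, 98.5]
ee_rot: [-90.0, 0.0, -98.9]
ft_force: [3.5, 0.8, -2.8]
gripper_width: 0.159
time: 12.4
tool_pos: [536.6, 224.6, 98.5]
ee_rot: [-90.0, -0.0, -107.8]
ft_force: [-3.5, 1.9, -0.2]
gripper_width: 0.154
[536.58596762 224.62281879  98.49848755] [-3.49438823  1.87513753 -0.20038759] [ 0.25797714  0.59163397 -0.02587993]
dx mm vs t3.png 1.4926726174246847
dx mm vs t4.png 1.4541562064053537
```

```bash
python3 -m inch '[[[0,0,0,0,0,-0.1,-1],[0,0,0,0,0,-0.2,-1],[0,0,0,0,0,-0.3,-1],[0,0,0,0,0,-0.4,-1],[0,0,0,0,0,-0.5,-1],[0,0,0,0,0,-0.6,-1],[0,0,0,0,0,-0.7,-1],[0,0,0,0,0,-0.7,-1]]]'; python3 pc.py t6.png; python3 -m inch '[[[0,0,0,0,0,-0.03,-1],[0,0,0,0,0,-0.06,-1],[0,0,0,0,0,-0.09,-1],[0,0,0,0,0,-0.12,-1],[0,0,0,0,0,-0.15,-1],[0,0,0,0,0,-0.17,-1],[0,0,0,0,0,-0.17,-1],[0,0,0,0,0,-0.17,-1]]]'; python3 pc.py t7.png
```

```text
time: 13.12
tool_pos: [535.9, 224.9, 98.5]
ee_rot: [-90.1, -0.1, -128.9]
ft_force: [-5.1, 1.7, 1.5]
gripper_width: 0.158
[535.93624919 224.93968152  98.53630801] [-5.06261853  1.6911034   1.46240694] [0.21419132 1.30328703 0.66399054]
dx mm vs t3.png 1.4741797525191256
dx mm vs t4.png 1.5522194875484698
time: 13.83
tool_pos: [535.8, 224.9, 98.5]
ee_rot: [-90.0, -0.1, -133.8]
ft_force: [-6.9, 0.6, 2.9]
gripper_width: 0.174
[535.84462207 224.87130738  98.50193096] [-6.93685781  0.61504217  2.90631344] [0.09034488 1.39317903 0.79141009]
dx mm vs t3.png 1.4265270347971468
dx mm vs t4.png 0.45194529091276847
```

```bash
python3 -m inch '[[[0,0,0,0,0,0,0.2],[0,0,0,0,0,0,0.2],[0,0,0,0,0,0,0.2],[0,0,0,0,0,0,0.2],[0,0,0,0,0,0,0.2],[0,0,0.2,0,0,0,0.2],[0,0,0.4,0,0,0,0.2],[0,0,0.6,0,0,0,0.2]]]'; python3 -m inch '[[[0,0,0.13,0,0,0,0.2],[0,0,0.26,0,0,0,0.2],[0,0,0.4,0,0,0,0.2],[0,0,0.53,0,0,0,0.2],[0,0,0.66,0,0,0,0.2],[0,0,0.8,0,0,0,0.2],[0,0,0.9,0,0,0,0.2],[0,0,1,0,0,0,0.2]]]'; python3 -m inch '[[[0,0,0.13,0,0,-0.1,0.2],[0,0,0.26,0,0,-0.2,0.2],[0,0,0.4,0,0,-0.3,0.2],[0,0,0.5,0,0,-0.4,0.2],[0,0,0.6,0,0,-0.5,0.2],[0,0,0.67,0,0,-0.6,0.2],[0,0,0.67,0,0,-0.7,0.2],[0,0,0.67,0,0,-0.7,0.2]]]'
python3 - <<'E'
from m import *
print(sensors.read_state()['qpos'].round())
save('top','t8.png')
t=cv2.imread('pics/t8.png')
a=cv2.resize(t[150:270,185:270],None,fx=5,fy=5,interpolation=cv2.INTER_CUBIC)
s=cv2.imread('pics/side0.png');save('side','s8.png');s=cv2.imread('pics/s8.png')
b=cv2.resize(s[140:240,260:350],None,fx=4,fy=4,interpolation=cv2.INTER_CUBIC)
c2=np.zeros((600,785,3),np.uint8);c2[:,:425]=a;c2[:400,425:]=b;cv2.imwrite('pics/c8.png',c2)
E
```

```text
time: 14.55
tool_pos: [537.0, 224.2, 159.2]
ee_rot: [-90.0, -0.0, -134.0]
ft_force: [0.3, 0.2, -0.1]
gripper_width: 0.587
time: 15.22
tool_pos: [537.0, 224.3, 259.5]
ee_rot: [-90.0, 0.0, -134.0]
ft_force: [0.1, 0.1, 0.3]
gripper_width: 0.603
time: 15.88
tool_pos: [537.1, 224.4, 326.0]
ee_rot: [-90.0, 0.0, -155.1]
ft_force: [-0.9, 0.6, -0.7]
gripper_width: 0.6
[   6.   16.  -41.   80.   10.   88. -100.]
```

View pics/c8.png

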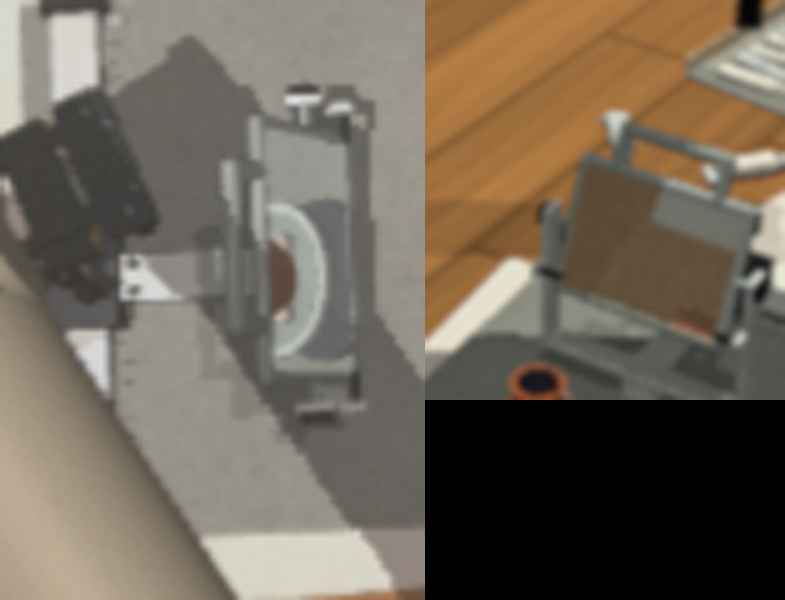

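Run:
```python
from m import *
T8=lambda u:np.array(u,float)/5+[185,150]-0.4
g=lambda u,z:B(onz('top',[T8(u)],z)[0])
print('handle',g((228,160),250),g((236,332),250))
print('knob',g((302,86),170),g((318,423),170))
print('frame',g((256,116),225),g((266,381),225),g((350,126),115),g((358,370),115))
for z in(30,42,55):print('arm',g((135,253),z),g((135,301),z))
print(W((-10.5,190,250)))
```

```text
handle [ 39.8 190.5 250. ] [-58.2 190.  250. ]
knob [ 92.1 152.6 170. ] [-110.6  151.7  170. ]
frame [ 67.6 175.9 225. ] [-85.8 176.5 225. ] [ 73.8 127.7 115. ] [-78.3 129.5 115. ]
arm [  8.4 277.4  30. ] [-23.2 278.6  30. ]
arm [  7.3 275.6  42. ] [-24.  276.8  42. ]
arm [  6.2 273.8  55. ] [-24.9 275.   55. ]
[544.80455801 103.01712689 250.        ]
```

```bash
python3 -m inch '[[[0.01,-0.12,0,0,0,-0.1,0.2],[0.02,-0.25,0,0,0,-0.2,0.2],[0.03,-0.37,0,0,0,-0.3,0.2],[0.04,-0.5,0,0,0,-0.4,0.2],[0.05,-0.62,0,0,0,-0.5,0.2],[0.06,-0.75,0,0,0,-0.6,0.2],[0.08,-0.88,0,0,0,-0.72,0.2],[0.09,-1,0,0,0,-0.72,0.2]]]'; python3 -m inch '[[[0,-0.1,0,0,0,0,0.2],[0,-0.17,0,0,0,0,0.2],[0,-0.2,0,0,0,0,0.2],[0,-0.21,0,0,0,0,0.2],[0,-0.21,-0.1,0,0,0,0.2],[0,-0.21,-0.2,0,0,0,0.2],[0,-0.21,-0.27,0,0,0,0.2],[0,-0.21,-0.3,0,0,0,0.2]]]'
python3 - <<'E'
from m import *
s=sensors.read_state();print(s['qpos'].round(),s['tool_pos'],s['ee_rot'])
save('side','s9.png');print(proj('side',[W((-9.2,190,250)),s['tool_pos']]))
print(proj('wrist',[W((-9.2+d,190,250)) for d in(-45,0,45)]))
save('wrist','w9.png')
E
```

```text
time: 16.65
tool_pos: [546.0, 123.3, 325.2]
ee_rot: [-90.0, -0.0, -176.7]
ft_force: [0.2, 0.4, -0.4]
gripper_width: 0.602
time: 17.32
tool_pos: [545.3, 103.6, 293.5]
ee_rot: [-90.0, -0.1, -176.5]
ft_force: [-0.4, -0.1, 0.6]
gripper_width: 0.598
[  14.   12.  -35.   87.    7.   83. -107.] [545.28107951 103.6084612  293.50232256] [-8.99890378e+01 -1.41124661e-01 -1.76542524e+02]
[[322.60908079 175.6478775 ]
 [323.18070025 163.38622208]]
[[280.87307662 299.14218814]
 [281.10789509 236.10670206]
 [281.36876875 165.46986291]]
```

```bash
python3 -m inch '[[[0,0,-0.08,0,0,0,0.2],[0,0,-0.16,0,0,0,0.2],[0,0,-0.24,0,0,0,0.2],[0,0,-0.32,0,0,0,0.2],[0,0,-0.4,0,0,0,0.2],[0,0,-0.45,0,0,0,0.2],[0,0,-0.47,0,0,0,0.2],[0,0,-0.47,0,0,0,0.2]]]'; python3 -m inch '[[[0,0,0,0,0,0,-1],[0,0,0,0,0,0,-1],[0,0,0,0,0,0,-1],[0,0,0,0,0,0,-1],[0,0,0,0,0,0,-1],[0,0,0,0,0,0,-1],[0,0,0,0,0,0,-1],[0,0,0,0,0,0,-1]]]'
python3 - <<'E'
from m import *
s=sensors.read_state();print(s['tool_pos'],s['ee_rot'],s['ft_force'],s['torque'],s['gripper_width'])
E
```

```text
time: 18.08
tool_pos: [545.8, 103.3, 248.0]
ee_rot: [-90.0, -0.0, -176.6]
ft_force: [-0.6, -0.1, 0.0]
gripper_width: 0.6
time: 18.75
tool_pos: [546.0, 103.5, 248.7]
ee_rot: [-90.0, 0.0, -176.6]
ft_force: [-0.5, 0.7, 1.0]
gripper_width: 0.123
[546.01806073 103.51829103 248.67595706] [-9.00090845e+01  1.00914996e-02 -1.76591715e+02] [-0.51722241  0.65625333  1.00082998] [ 0.17013218  0.09572945 -0.07662355] 0.12257872263269279
```

```bash
for i in 1 2 3; do python3 -m inch '[[[0,0.004,-0.001,0,0,0,-1],[0,0.008,-0.003,0,0,0,-1],[0,0.008,-0.003,0,0,0,-1],[0,0.008,-0.003,0,0,0,-1],[0,0.008,-0.003,0,0,0,-1],[0,0.008,-0.003,0,0,0,-1],[0,0.008,-0.003,0,0,0,-1],[0,0.008,-0.003,0,0,0,-1]]]'; done
```

```text
time: 19.42
tool_pos: [546.0, 104.2, 248.3]
ee_rot: [-90.0, 0.0, -176.6]
ft_force: [-0.6, 0.9, 2.1]
gripper_width: 0.13
time: 20.08
tool_pos: [546.0, 104.9, 248.0]
ee_rot: [-90.0, -0.0, -176.6]
ft_force: [-1.9, 0.7, 2.5]
gripper_width: 0.132
time: 20.75
tool_pos: [546.0, 105.3, 247.8]
ee_rot: [-90.0, -0.0, -176.6]
ft_force: [-3.5, -1.8, 5.3]
gripper_width: 0.126
```

```bash
for i in 1 ; do python3 -m inch '[[[0,0.004,-0.001,0,0,0,-1],[0,0.01,-0.003,0,0,0,-1],[0,0.01,-0.003,0,0,0,-1],[0,0.01,-0.003,0,0,0,-1],[0,0.01,-0.003,0,0,0,-1],[0,0.01,-0.003,0,0,0,-1],[0,0.01,-0.003,0,0,0,-1],[0,0.01,-0.003,0,0,0,-1]]]'; done
```

```text
time: 21.42
tool_pos: [546.0, 105.3, 247.8]
ee_rot: [-89.9, -0.0, -176.7]
ft_force: [-4.7, -5.4, 8.2]
gripper_width: 0.125
```

```bash
python3 -m inch '[[[0.003,-0.05,0.02,0,0,0,-1],[0.006,-0.095,0.038,0,0,0,-1],[0.009,-0.14,0.053,0,0,0,-1],[0.011,-0.18,0.064,0,0,0,-1],[0.013,-0.22,0.074,0,0,0,-1],[0.015,-0.265,0.081,0,0,0,-1],[0.017,-0.31,0.087,0,0,0,-1],[0.019,-0.345,0.089,0,0,0,-1]]]'
python3 - <<'E'
from m import *
k=lambda u,s,o:(np.array(u,float)+.5)/s-.5+np.array(o)
C=onz('top',[k(u,3,(180,130)) for u in[(28,63),(652,33),(672,352),(38,385)]],18);c0=C.mean(0)
def B2(p): p=np.asarray(p)-c0; return np.round([p@ex,p@ey,p[2]+18],1)
t=lambda u:k(u,5.5,(190,165)); s=lambda u:k(u,6,(250,185))
print('rim',B2(tri('top',t((614,185)),'side',s((231,303)))))
print('rim0',B2(tri('top',k((365,206),3,(180,130)),'side',k((390,309),3.6,(180,150)))))
print('head',B2(tri('top',t((609,200)),'side',s((230,440)))))
print('seal',B2(onz('top',[t((551,192))],111)[0]))
# side vs top consistency on a known height: handle at stop and rail corner
print('knob',B2(tri('top',k((302,94),5,(185,150)),'side',k((548-425,205),4,(260,140)))))
print(sensors.read_state()['tool_pos'],sensors.read_state()['ft_force'])
E
```

```text
time: 22.08
tool_pos: [547.8, 72.1, 256.4]
ee_rot: [-90.0, -0.0, -176.6]
ft_force: [-2.8, 2.1, 0.7]
gripper_width: 0.122
rim [-10.4 -13.  153.1]
rim0 [-10.6 -13.4 151.7]
head [-11.4 -13.1  60.9]
seal [ -9.4  21.  111. ]
knob [ 12.6  98.6 269.8]
[547.83682107  72.07875315 256.39980882] [-2.77164278  2.10127851  0.70197646]
```

Run:
```python
from m import *
im=save('side','s10.png')
q=-9.2
def refl(X,th,p):
    n=-ey*np.cos(th)+np.array([0,0,np.sin(th)]); return X-2*((X-p)@n)*n
o=np.array([280,140]);k=8
p=W((q,152.0,170))
for th in(-.04,.01,.06):
  R=[refl(W(x),th,p) for x in((-10.4,-13,152),(-10.4,-13,63),(-9.3,21.5,112))]
  print(th,((proj('side',R)-o+.5)*k).round())
g=[p+s*79*ex+l*(ey*np.sin(.01)+np.array([0,0,np.cos(.01)])) for s,l in((1,60),(-1,60),(-1,-60),(1,-60))]
print('glass',((proj('side',g)-o+.5)*k).round())
a=cv2.resize(cv2.imread('pics/s10.png')[140:215,280:380],None,fx=k,fy=k,interpolation=cv2.INTER_CUBIC);cv2.imwrite('pics/c10.png',a)
```

```text
-0.04 [[472. 322.]
 [465. 481.]
 [435. 438.]]
0.01 [[468. 356.]
 [452. 522.]
 [428. 469.]]
0.06 [[463. 390.]
 [438. 563.]
 [419. 500.]]
glass [[481. 439.]
 [122. 318.]
 [118. 562.]
 [456. 689.]]
```

View pics/c10.png

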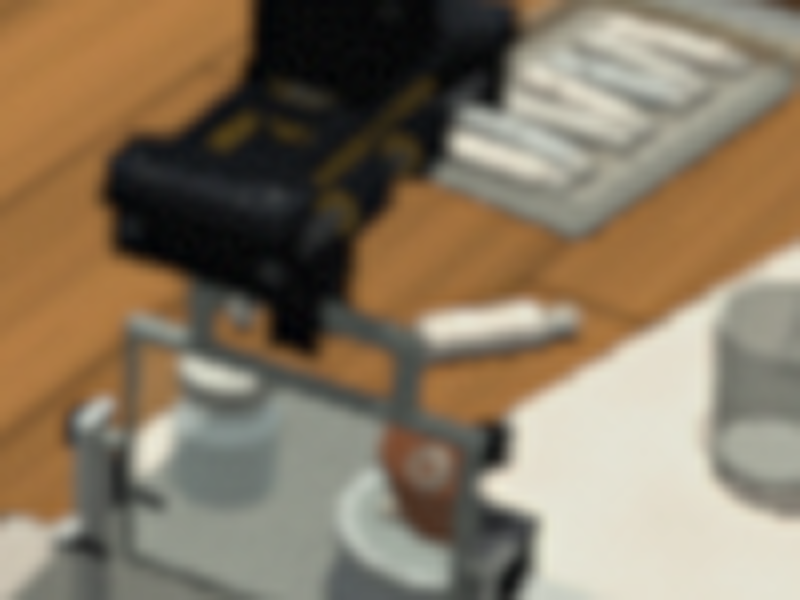

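```bash
python3 -m inch '[[[0,0,0,0,0,0,-1],[0,0,0,0,0,0,-1],[0,0,0,0,0,0,-1],[0,0,0,0,0,0,-1],[0,0,0,0,0,0,-1],[0,0,0,0,0,0,-1],[0,0,0,0,0,0,-1],[0,0,0,0,0,0,-1]]]' && python3 -c "
from cell import arm;print(arm.finish_job())"
```

```text
time: 22.8
tool_pos: [547.9, 72.3, 256.3]
ee_rot: [-90.0, -0.0, -176.6]
ft_force: [-4.5, 1.4, 4.3]
gripper_width: 0.126
the job is handed in; nothing more can be done
None
```

I slid the carriage about 52 mm to the seal and tightened the clamp clockwise. I then tilted the mirror from its back stop to about upright (0.01 rad leaning back) and handed the job in at 22.8 s, still gripping the handle.

- **Carriage:** a fresh top picture after releasing the clamp put the mirror at about x = -9.2 mm on the board. The seal measured about -9.4 mm, and the vase's rim and wheel head -10.4 to -11.4 mm.
- **Clamp:** I turned the gripper 75° in all. The resisting moment rose to about 0.8 N m and the bar began to slip in the pads, so I took it to be on its end stop. I did not do a separate pull test on the lock. It held about 5 N along the rail during tilting.
- **Mirror angle:** I felt the back stop (0.40 rad) and used it as the reference. In the last side picture, the seal's reflection lay within about 3 pixels, in an 8x enlargement, of where I predicted it. That is roughly 0.005 rad of mirror tilt.

Some checks disagreed:
- Two image-shift checks of the carriage differed by 1 to 1.5 mm, so I relied on the fresh top picture instead.
- The vase's height came out at 51 to 55 mm depending on the feature used; I took 53 mm.
- The pivot's position along y differed by about 2 mm between touch and camera.

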